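# Open the combination padlock and hold it over the reader

## Task

The locked padlock lies in its bench cradle, dial up. Turn its dial through the clicks until the pointer nose points straight at the shackle and sits in that notch, then, with the lock still lying in the cradle, pull the shackle out as far as it goes; after that lift the opened lock out and present it, dial up and roughly level, over the middle of the square reader pad, about 10 cm above it. Finish while still holding the lock there in the gripper, shackle still open, with nothing else carrying it, and leave the parts bin, screwdriver and meter alone.

Things in the scene. Friction and masses are not known exactly. Their poses are not given: they have to be found in the camera images.
- lock_center (a point): Loose steel combination padlock, 0.3 to 0.55 kg, on its back, dial up. Case 56 (x) x 54 (y) x 30 (z) mm; this point is the case's centre, 45 mm above the table at the start. Its z is up, its -x points to the shackle. The case's y faces (54 mm apart) are free to grasp except within 9 mm of the rear (+x) end, where cradle ears 9 mm high stand beside them.
- dial_grip (a point): Black dial on top, axis through the case's centre: disc 42 mm wide, 4 mm thick, on it a grip bar 28 mm long (dial's x), 12 wide (y), 20 tall, its top 24 mm above the case's top, 84 above the table. A pointer nose 5 mm wide, 8 long, 12 tall, with a white line stands out from the bar's -x end. This point: on the axis, 14 mm above the case's top; it turns with the dial, -x is the nose's direction.
- dial (a joint): Dial angle, rad, counter-clockwise from above; 0 = nose points straight at the shackle, the only place where the shackle is free (within about 0.15). A click notch every 30 degrees (0.524); under 0.1 N m turns it out of one; let go, it falls into the nearest. It starts two to four notches counter-clockwise of 0, so turn it clockwise. End stops at +-3.2.
- shackle_grip (a point): U-shaped steel shackle, level, bar 9 mm thick; two legs 34 mm apart (43 mm over the outsides) come out of the case's -x face at half its height. Shut, the U stands out 49 mm (legs straight for 32 mm); open, 71 mm. This point: midway between the legs, 20 mm in front of the case when shut; it moves with the shackle. Pinch it across the outsides of the legs or by its end bar.
- shackle (a joint): How far the shackle is pulled out along the lock's -x, m: 0 shut, 0.022 fully open (end stop). About 3 N of friction; it stays where it is left. Blocked within 1 mm unless the dial is at 0.
- cradle_seat (a point): Fixed aluminium cradle on a foot plate 100 x 90 x 8 mm; this point: middle of its seat, 30 mm above the table, where the lock's underside lies; axes as the lock's. Seat 72 (x) x 40 (y) mm. A stop 6 mm thick, 20 wide, 16 high stands before the lock between the shackle's legs; a rear wall 9 high with two ears 10 long holds it too (1 mm play). The lock lifts straight up out of it.
- reader_top (a point): Fixed grey tag reader pad, a flat square 120 x 120 x 16 mm with a dark ring; this point is the middle of its top face.
- parts_bin: Bystander: loose open plastic bin 100 x 150 x 50 mm; origin at the middle of its underside.
- screwdriver: Bystander: loose screwdriver 210 mm long lying along its own x.
- meter: Bystander: loose hand-held meter 150 x 78 x 46 mm lying on its back; origin at the middle of its underside.
Things that resemble listed ones, but are neither listed nor needed, are in the scene too. What is shaped like the part that bears lock_center but orange or yellow is not meant.

How it is judged:
By the outcome, as a careful person would: the job done as asked, in the order asked, and still so for the second after the job is handed in, while the arm keeps its last pose, push and grip.
It also fails if it takes over 72 s, if anything falls off the work surface, if the arm or the gripper's body presses on something with over 40 N, if the wrist force passes 120 N, or if a joint passes its speed limit or range.

## Robot

A 7-joint arm with a two-finger parallel gripper is mounted at the origin on the work surface. World frame = base frame: x ahead of the robot, y to its left, z up, the work surface at z = 0. Lengths are in mm, angles in rad, forces in N, time in s.
With the tool pointing down it reaches from about 400 to 925 mm from the base axis. Payload 5.6 kg.
Tool frame: the origin (TCP) lies on the front face of the gripper's body, between the roots of the fingers; the fingertips stand 73 mm ahead of it and the grasp point (between the pads) lies 54 mm ahead of it; z points along the fingers, y is the direction in which the jaws open and shut (so a half turn about z gives the same grasp; the last joint's range is limited). The gripper opens to 85 mm and grips with 20 to 120 N. Pads are 22 mm wide; open, the fingers measure 114 mm over their backs; the gripper's body (76 mm by 85 mm) begins 54 mm behind the grasp point. The pads swing forward as they close: fully open they stand 13 mm farther back than shut.
Start: joints at [-1.229, 0.468, -0.012, 1.603, 0.006, 1.071, -0.056], TCP at [244.03, 602.458, 303.89] pointing down, gripper open.
Joint ranges: [-2.53, 2.53], [-0.31, 2.02], [-1.57, 1.55], [0.28, 2.44], [-1.29, 4.43], [0.15, 1.84], [-2.92, 2.92]. Speed limits (rad/s): [2.57, 2.57, 3.14, 3.14, 3.14, 3.14, 3.14].

## Interface

Orientations are given as a unit quaternion [x, y, z, w].
In Python, from cell import * gives the robot as it stands.
- The arm moves only by the shell command python3 -m creep 'ROWS'. ROWS is JSON, a list of rows, each a list of 7 numbers: the shift along the tool's x, y, z in m, then the turn, a rotation vector about the tool's x, y, z in rad, then the finger opening in m, from 0 to 0.0854. A call has 1 to 20 rows; each row shifts and turns the commanded pose from where the row before left it, along the tool's axes as they then stand; what a row does not reach is not made up. A row lasts 1/12 s, in which the tool goes at most 41.7 mm and 7.16 degrees, less where a joint would pass 70% of its speed; a pose out of reach is approached as far as the arm can. A call with a gripper value outside its range is refused whole. The fingers move at their own pace and stop on an object; the grip force is fixed at half the most. Time passes only in rows, so rows that do not move let the fingers close. It gives the time, the measured TCP pose, the force and the opening at its end, in the units of the state.
- get_state(): the state, without advancing time (a new reading comes with each control period).
- snapshot(name): name is "scene" or "side" or "wrist"; returns the picture (420x560x3 uint8, red, green, blue); there is no depth.
- calibration(name): a dict with "mtx" (3x3 intrinsics, pixels), "position" and "attitude" of the camera in the world. Camera axes: x right, y up, looking along -z (the intrinsics and any distortion apply to the point x, -y, -z); pixel columns grow to the right and rows downward; lengths in mm; the calibration is good to about 2 mm. The wrist camera is an equidistant fisheye: a pixel r from the principal point sees the ray r / f radians off the axis. A picture is of the moment at which its call begins: read the wrist's pose just before it. calibration takes no time and is no camera call; for the wrist camera it gives the pose at the moment of the call.
- job_done(): hands the job in, once; it reports no verdict.
The state is a dict: "t": time; "joints": joint angles; "qd": joint speeds; "tau": joint torques, N m; "position": TCP position; "orientation": TCP orientation; "force": force on the tool from outside, world axes, zero at the start; "moment": the same for the moment, N m; "width": opening from 0.0 (shut) to 1.0 (fully open).
Only numpy, scipy, OpenCV 4.12 (cv2) and the standard library are available. Lean on these libraries where they do the work, as an engineer would, in place of code of your own. Each camera call takes 0.05 s, during which the arm holds its last target.

## Working session

There is one attempt and no reset: what is moved stays moved. The work goes in short steps, Python scripts to look and compute and a shell command to move; the robot and the scene stay as the last step left them, time stands still between calls to the robot, and variables do not carry over. Pictures are saved under pics/ and viewed, and the job is handed in when it is done.

```bash
ls; mkdir -p pics
python3 - <<'E'
from cell import *
import cv2
print(get_state())
for n in ["scene","side","wrist"]:
    im=snapshot(n); cv2.imwrite(f"pics/{n}0.png",im[:,:,::-1])
    print(n,calibration(n))
E
```

```text
pics
{'t': 0.0, 'joints': array([-1.22900247,  0.46837818, -0.01157218,  1.60365532,  0.00601396,
        1.07142556, -0.05630383]), 'qd': array([ 4.44748311e-04,  1.60570893e-04,  1.51672075e-03, -1.34547215e-03,
        3.92495008e-04, -3.04775899e-05,  1.07598811e-03]), 'tau': array([-5.98188381e-04, -5.32380974e+01,  2.15735467e-02, -2.51303869e+01,
        1.15143374e-02,  7.94851163e-03, -2.04287403e-06]), 'position': array([243.89610408, 602.02253463, 302.92444346]), 'orientation': array([ 1.91255395e-01,  9.81539879e-01, -9.10915237e-04, -9.94385901e-05]), 'force': array([0.52611013, 0.28019573, 0.64859193]), 'moment': array([ 0.01507025, -0.03494033,  0.02444387]), 'width': 1.001476401806106}
scene {'mtx': array([[511.7965374 ,   0.        , 285.37772062],
       [  0.        , 511.7965374 , 209.19991344],
       [  0.        ,   0.        ,   1.        ]]), 'position': array([1145.34390556, -849.13137572,  874.98249016]), 'attitude': array([0.4169117 , 0.11742899, 0.25334274, 0.86499279])}
side {'mtx': array([[441.95265816,   0.        , 277.48259345],
       [  0.        , 441.95265816, 207.74423076],
       [  0.        ,   0.        ,   1.        ]]), 'position': array([555.14728453, 919.07702015, 891.98673845]), 'attitude': array([-0.01808793,  0.41333426,  0.91013033, -0.02214469])}
wrist {'mtx': array([[325.1922621 ,   0.        , 281.95556975],
       [  0.        , 325.1922621 , 214.71611034],
       [  0.        ,   0.        ,   1.        ]]), 'position': array([166.4637761 , 633.73729355, 373.11078353]), 'attitude': array([-0.13669947, -0.09199056,  0.55144221,  0.81777899])}
```

View pics/scene0.png

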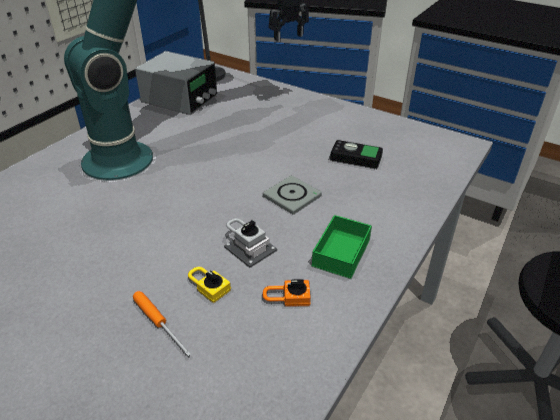

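View pics/side0.png

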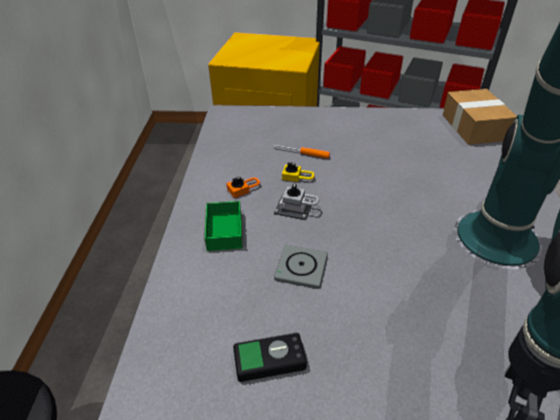

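View pics/wrist0.png

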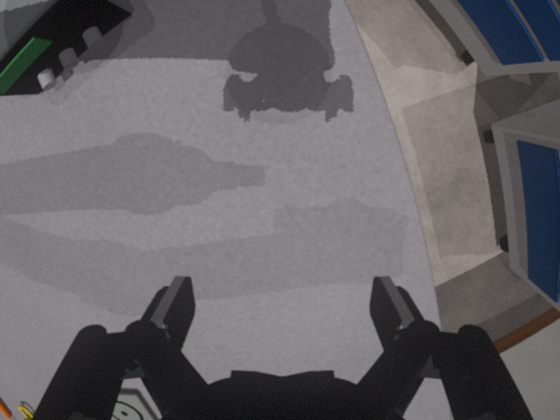

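The scene view shows the grey lock in its cradle at about (248,238). The look-alikes are a yellow lock at (212,285) and an orange lock at (290,293). The reader pad is at (292,192), the meter at (357,153), the bin at (342,245) and the screwdriver at (160,322). The side view shows the grey lock at (295,198) and the reader at (302,265). I choose the grey lock in the cradle and will check it in a close crop.

```bash
cat > h.py <<'E'
from cell import *
import numpy as np, cv2
from scipy.spatial.transform import Rotation as R
def ray(c,uv,fish=False):
    K=c["mtx"]; x=(uv[0]-K[0,2])/K[0,0]; y=(uv[1]-K[1,2])/K[1,1]
    if fish:
        r=np.hypot(x,y); s=np.sin(r)/r if r>1e-9 else 1.; d=np.array([x*s,y*s,np.cos(r)])
    else: d=np.array([x,y,1.]); d/=np.linalg.norm(d)
    d=np.array([d[0],-d[1],-d[2]])
    return np.array(c["position"]),R.from_quat(c["attitude"]).apply(d)
def onz(c,uv,z,fish=False):
    p,d=ray(c,uv,fish); return p+d*(z-p[2])/d[2]
def proj(c,P,fish=False):
    q=R.from_quat(c["attitude"]).inv().apply(np.array(P)-c["position"]); q=np.array([q[0],-q[1],-q[2]])
    K=c["mtx"]
    if fish:
        th=np.arctan2(np.hypot(q[0],q[1]),q[2]); n=np.hypot(q[0],q[1]); v=q[:2]/n*th
    else: v=q[:2]/q[2]
    return np.array([K[0,0]*v[0]+K[0,2],K[1,1]*v[1]+K[1,2]])
def tri(rs):
    A=0;b=0
    for p,d in rs:
        M=np.eye(3)-np.outer(d,d); A=A+M; b=b+M@p
    return np.linalg.solve(A,b)
E
python3 - <<'E'
import cv2
from h import *
a=cv2.imread("pics/scene0.png"); b=cv2.imread("pics/side0.png")
cv2.imwrite("pics/c1.png",cv2.resize(a[205:275,205:305],None,fx=7.5,fy=7.5,interpolation=cv2.INTER_CUBIC))
cv2.imwrite("pics/c2.png",cv2.resize(b[170:230,260:340],None,fx=9,fy=9,interpolation=cv2.INTER_CUBIC))
sc,sd=calibration("scene"),calibration("side")
print("reader",onz(sc,(292,191),16),onz(sd,(302,264.5),16))
print("dial top",onz(sc,(250,227),84),onz(sd,(294.5,188),84), "yellow",onz(sc,(212,285),20),"bin",onz(sc,(342,245),25))
E
```

```text
reader [547.32153249 139.94209294  16.        ] [546.55235612 141.6440636   16.        ]
dial top [ 586.62759455 -113.96096023   84.        ] [573.15744413 -93.9550799   84.        ] yellow [ 586.18279862 -264.29538076   20.        ] bin [773.0303014    8.25591143  25.        ]
```

View pics/c1.png

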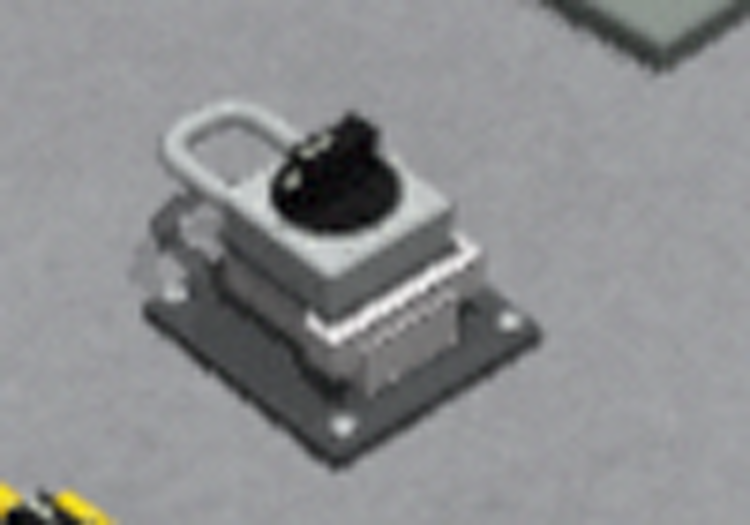

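View pics/c2.png

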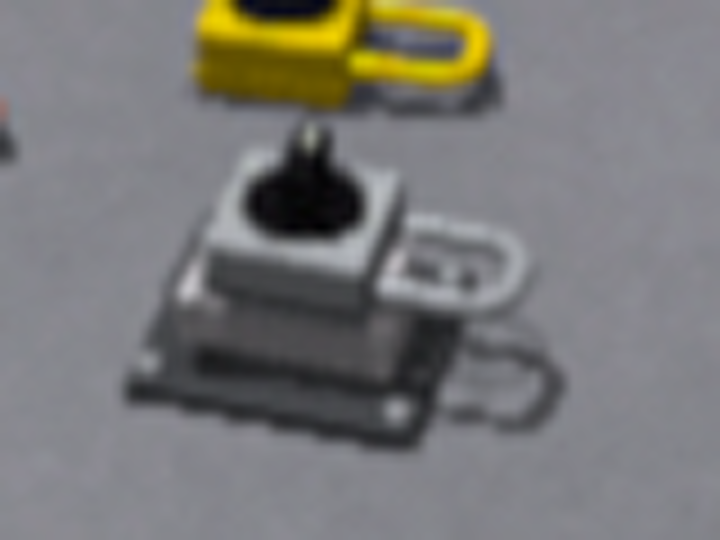

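The crops confirm the grey lock on the cradle. Its shackle points toward the robot, and in the side view the white nose line points away from the side camera, about 90° counter-clockwise of the shackle. I'll measure the case-top corners.

Run:
```python
from h import *
sc,sd=calibration("scene"),calibration("side")
f=lambda p:(205+p[0]/7.5-.43,205+p[1]/7.5-.43); g=lambda p:(260+p[0]/9-.44,170+p[1]/9-.44)
S=[onz(sc,f(p),60) for p in [(228,200),(332,277),(457,208)]]
D=[onz(sd,g(p),60) for p in [(248,150),(405,170),(377,265),(207,238)]]
print(np.round(S,1)); print(np.round(D,1)); 
print("centre S",(S[0]+S[2])/2,"D",np.mean(D,0))
e=lambda a,b:(np.degrees(np.arctan2(*(a-b)[1::-1])),np.linalg.norm(a-b))
print(e(S[1],S[0]),e(S[2],S[1]),e(D[1],D[0]),e(D[2],D[1]),e(D[3],D[2]),e(D[0],D[3]))
print("shackle tip", onz(sc,f((170,140)),49), onz(sd,g((530,262)),49))
print("foot corners", [onz(sc,f(p),4) for p in [(145,310),(338,465),(540,335)]],[onz(sd,g(p),4) for p in [(125,395),(425,440)]])
print("nose",onz(sc,f((293,182)),72),onz(sd,g((312,135)),76))
b=cv2.imread("pics/side0.png");a=cv2.imread("pics/scene0.png")
# reader contour centre
for im,c in((a,sc),(b,sd)):
    pass
cv2.imwrite("pics/c3.png",cv2.resize(a[165:220,255:330],None,fx=8,fy=8)); cv2.imwrite("pics/c4.png",cv2.resize(b[240:290,268:335],None,fx=8,fy=8))
```

```text
[[ 548.4 -124.2   60. ]
 [ 597.9 -135.9   60. ]
 [ 612.4  -87.3   60. ]]
[[ 596.3 -131.8   60. ]
 [ 543.4 -123.    60. ]
 [ 552.   -73.2   60. ]
 [ 607.9  -84.9   60. ]]
centre S [ 580.39362802 -105.74668505   60.        ] D [ 574.89940367 -103.24236521   60.        ]
(np.float64(-13.33501551818875), np.float64(50.9114384692002)) (np.float64(73.37288771696359), np.float64(50.739492480692164)) (np.float64(170.5217431491516), np.float64(53.58938782681201)) (np.float64(80.16212953526426), np.float64(50.503844432695615)) (np.float64(-11.796794997988249), np.float64(57.06142673790149)) (np.float64(-103.91837785827357), np.float64(48.33950220293569))
shackle tip [ 505.94160269 -100.56881518   49.        ] [501.71535904 -89.80179048  49.        ]
foot corners [array([ 517.59076143, -133.99326382,    4.        ]), array([ 613.63970537, -158.12548676,    4.        ]), array([634.57506656, -72.70368058,   4.        ])] [array([635.01805949, -69.17727689,   4.        ]), array([534.72016184, -50.83830203,   4.        ])]
nose [ 569.30218373 -116.58448384   72.        ] [ 574.58302399 -120.39704973   76.        ]
```

View pics/c3.png

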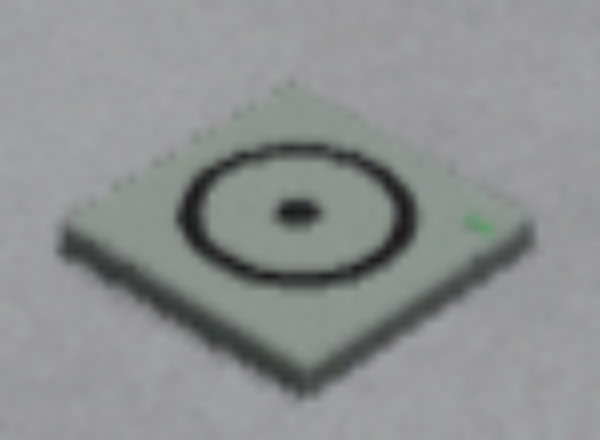

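View pics/c4.png

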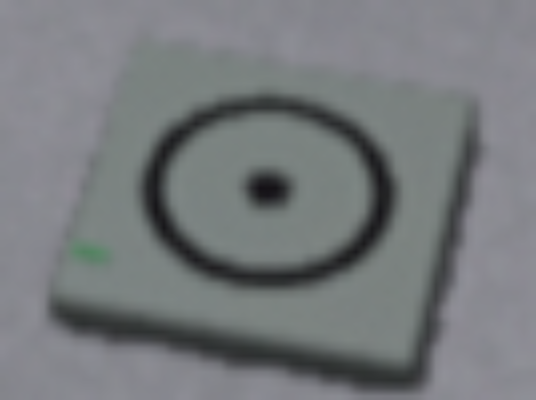

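```bash
cat >> h.py <<'E'
def pose(): 
    s=get_state(); return np.array(s["position"]),R.from_quat(s["orientation"])
def down(yx): # tool x at world angle yx (deg), tool z down
    a=np.radians(yx); x=np.array([np.cos(a),np.sin(a),0]); z=np.array([0,0,-1.]); return R.from_matrix(np.column_stack([x,np.cross(z,x),z]))
def delta(P,yx):
    p,r=pose(); print("now",p.round(1),"toolx deg",np.degrees(np.arctan2(*r.apply([1,0,0])[1::-1])).round(2))
    print("shift tool m",(r.inv().apply(np.array(P)-p)/1000).round(4),"rot",(r.inv()*down(yx)).as_rotvec().round(4))
def camrel():
    p,r=pose(); c=calibration("wrist"); return r.inv().apply(c["position"]-p), r.inv()*R.from_quat(c["attitude"])
E
python3 - <<'E'
from h import *
t,q=camrel(); print(t)
for P,yx in [((577,-105,230),77.5),((577,-105,260),77.5),((560,-145,240),77.5)]:
    r=down(yx); c=dict(calibration("wrist")); c["position"]=np.array(P)+r.apply(t); c["attitude"]=(r*q).as_quat()
    print(P,proj(c,(577,-105,60),True),proj(c,(502,-88,45),True))
delta((577,-105,230),77.5)
E
```

```text
[ 83.6697324    0.10711062 -70.01236043]
(577, -105, 230) [281.41051722 216.1790671 ] [190.64246998 209.88599461]
(577, -105, 260) [281.42687519 204.81623135] [199.00352022 199.88013381]
(560, -145, 240) [291.66173381 159.89988049] [199.13765246 157.72392656]
now [243.9 602.1 303.1] toolx deg 157.95
shift tool m [-0.5742 -0.5302  0.0739] rot [-1.1000e-03  1.1000e-03  1.4041e+00]
```

```bash
R='[-0.0287,-0.0265,0.0035,0,0,0,0.085]'; python3 -m creep '[[-0.0287,-0.0265,0.0035,0,0,0,0.085],[-0.0287,-0.0265,0.0035,0,0,0,0.085],[-0.0287,-0.0265,0.0035,0,0,0,0.085],[-0.0287,-0.0265,0.0035,0,0,0,0.085],[-0.0287,-0.0265,0.0035,0,0,0,0.085],[-0.0287,-0.0265,0.0035,0,0,0,0.085],[-0.0287,-0.0265,0.0035,0,0,0,0.085],[-0.0287,-0.0265,0.0035,0,0,0,0.085],[-0.0287,-0.0265,0.0035,0,0,0,0.085],[-0.0287,-0.0265,0.0035,0,0,0,0.085],[-0.0287,-0.0265,0.0035,0,0,0,0.085],[-0.0287,-0.0265,0.0035,0,0,0,0.085],[-0.0287,-0.0265,0.0035,0,0,0,0.085],[-0.0287,-0.0265,0.0035,0,0,0,0.085],[-0.0287,-0.0265,0.0035,0,0,0,0.085],[-0.0287,-0.0265,0.0035,0,0,0,0.085],[-0.0287,-0.0265,0.0035,0,0,0,0.085],[-0.0287,-0.0265,0.0035,0,0,0,0.085],[-0.0287,-0.0265,0.0035,0,0,0,0.085],[-0.0287,-0.0265,0.0035,0,0,0,0.085]]'
python3 -m creep '[[0,0,0,0,0,0.117,0.085],[0,0,0,0,0,0.117,0.085],[0,0,0,0,0,0.117,0.085],[0,0,0,0,0,0.117,0.085],[0,0,0,0,0,0.117,0.085],[0,0,0,0,0,0.117,0.085],[0,0,0,0,0,0.117,0.085],[0,0,0,0,0,0.117,0.085],[0,0,0,0,0,0.117,0.085],[0,0,0,0,0,0.117,0.085],[0,0,0,0,0,0.117,0.085],[0,0,0,0,0,0.117,0.085],[0,0,0,0,0,0,0.085]]'
python3 - <<'E'
from h import *
delta((577,-105,230),77.5)
c=calibration("wrist"); im=snapshot("wrist"); cv2.imwrite("pics/w1.png",im[:,:,::-1]); import pickle; pickle.dump(c,open("w1.pkl","wb"))
cv2.imwrite("pics/w1c.png",cv2.resize(im[130:300,170:370,::-1],None,fx=3.5,fy=3.5,interpolation=cv2.INTER_CUBIC))
print(get_state()["t"],get_state()["joints"])
E
```

```text
t: 1.82
position: [577.5, -106.0, 233.6]
orientation: [0.191, 0.982, 0.0, -0.0]
force: [1.1, -0.2, 0.1]
width: 0.995
t: 2.9
position: [576.9, -104.0, 233.5]
orientation: [0.781, 0.625, -0.0, -0.0]
force: [0.6, 0.5, 0.3]
width: 0.996
now [ 576.9 -104.   233.5] toolx deg 77.36
shift tool m [-0.0009  0.0003  0.0035] rot [-0.0007  0.0006 -0.0024]
2.95 [-0.35964189  0.4956007   0.63206518  1.85630254 -0.36385568  0.90772008
  0.22766017]
```

View pics/w1c.png

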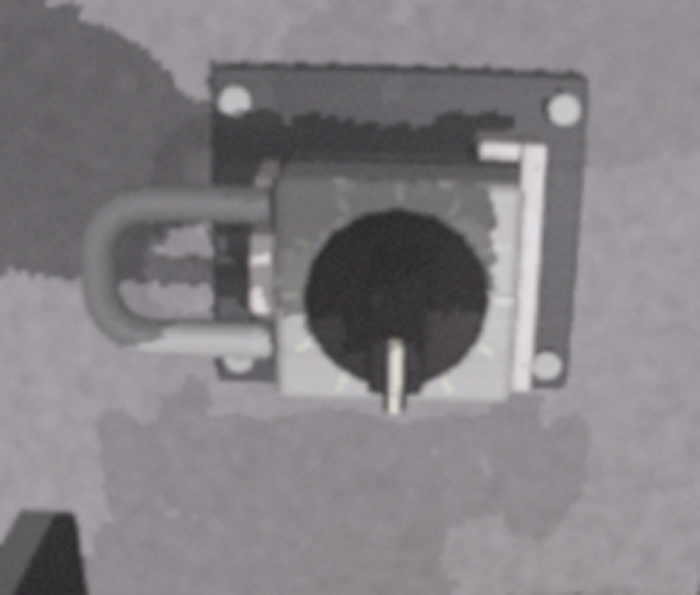

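The wrist crop shows the lock with the shackle to the left and the nose line pointing straight down at (395,375). That is 90° counter-clockwise of the shackle, so 3 notches. The dial centre is near (397,295).

Run:
```python
from h import *
import pickle; c=pickle.load(open("w1.pkl","rb"))
f=lambda p:(170+p[0]/3.5-.36,130+p[1]/3.5-.36); w=lambda p,z:onz(c,f(p),z,True)
C=[w(p,60) for p in [(275,166),(520,182),(513,401),(280,398)]]
print(np.round(C,1), np.mean(C,0))
e=lambda a,b:(np.degrees(np.arctan2(*(a-b)[1::-1])).round(1),np.linalg.norm(a-b).round(1))
print(e(C[1],C[0]),e(C[2],C[3]),e(C[0],C[3]),e(C[1],C[2]))
# dial disc circle z=64
d=[w(p,64) for p in [(305,297),(488,297),(397,210)]]; print("dial",np.round(d,1))
F=[w(p,8) for p in [(212,67),(588,75),(568,388),(220,380)]]; print("foot",np.round(F,1),np.mean(F,0),e(F[1],F[0]),e(F[2],F[3]),e(F[0],F[3]),e(F[1],F[2]))
print("screws",e(w((565,110),8),w((235,101),8)))
t=w((83,265),45); print("tip",t)
n=[w((396,345),84),w((394,412),76)];print(n)
```

```text
[[ 558.5  -68.2   60. ]
 [ 610.3  -83.5   60. ]
 [ 599.  -134.8   60. ]
 [ 545.8 -122.1   60. ]] [ 578.41879333 -102.15338341   60.        ]
(np.float64(-16.4), np.float64(53.9)) (np.float64(-13.4), np.float64(54.7)) (np.float64(76.7), np.float64(55.4)) (np.float64(77.6), np.float64(52.6))
dial [[ 558.3  -97.9   64. ]
 [ 598.1 -106.8   64. ]
 [ 582.7  -82.9   64. ]]
foot [[ 540.9  -48.3    8. ]
 [ 636.7  -71.8    8. ]
 [ 616.  -158.4    8. ]
 [ 519.9 -134.4    8. ]] [ 578.38251663 -103.23979038    8.        ] (np.float64(-13.8), np.float64(98.7)) (np.float64(-14.1), np.float64(99.0)) (np.float64(76.3), np.float64(88.6)) (np.float64(76.5), np.float64(89.1))
screws (np.float64(-14.2), np.float64(87.0))
tip [504.11191102 -83.92556267  45.        ]
[array([ 577.25498248, -105.84503693,   84.        ]), array([ 572.73685681, -124.21588045,   76.        ])]
```

```bash
python3 -m creep '[[0.0015,0.0012,0.02,0,0,0.02,0.04],[0,0,0.02,0,0,0,0.04],[0,0,0.02,0,0,0,0.04],[0,0,0.02,0,0,0,0.04],[0,0,0.0125,0,0,0,0.04],[0,0,0,0,0,0,0.04],[0,0,0,0,0,0,0.04]]'
python3 - <<'E'
from h import *
delta((578.4,-102.8,141),76.2)
im=snapshot("wrist"); cv2.imwrite("pics/w2.png",im[:,:,::-1])
E
```

```text
t: 3.53
position: [578.4, -103.3, 141.2]
orientation: [0.786, 0.619, -0.0, -0.0]
force: [0.6, -0.4, 0.3]
width: 0.469
now [ 578.4 -103.3  141.2] toolx deg 76.42
shift tool m [ 0.0004 -0.0001  0.0002] rot [-0.0009  0.0002  0.0039]
```

View pics/w2.png

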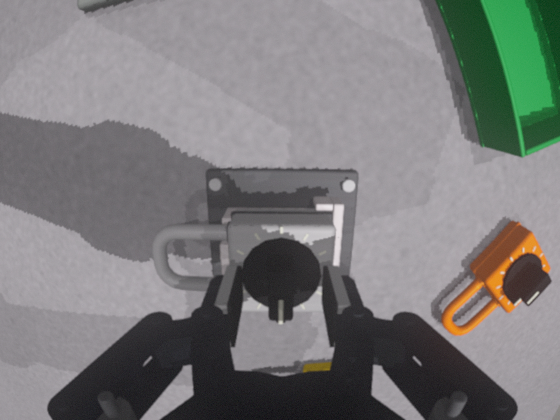

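The fingers straddle the dial bar, with the nose at (281,312) between the jaws. I'll close now.

```bash
python3 -m creep '[[0,0,0,0,0,0,0.0],[0,0,0,0,0,0,0.0],[0,0,0,0,0,0,0.0],[0,0,0,0,0,0,0.0],[0,0,0,0,0,0,0.0],[0,0,0,0,0,0,0.0],[0,0,0,0,0,0,0.0],[0,0,0,0,0,0,0.0]]'
python3 - <<'E'
from h import *
s=get_state();print(s["force"],s["moment"],s["width"]*85.4); delta((578.4,-102.8,141),76.2)
E
```

```text
t: 4.25
position: [578.8, -103.1, 142.6]
orientation: [0.786, 0.618, 0.001, 0.0]
force: [-2.9, 0.2, 5.9]
width: 0.12
[-2.91460936  0.17184001  5.92784094] [0.11674651 0.49291275 0.02236054] 10.234128845987339
now [ 578.8 -103.1  142.6] toolx deg 76.37
shift tool m [ 0.0002 -0.0005  0.0016] rot [ 0.0009 -0.0008  0.0029]
```

```bash
python3 -m creep '[[0,0,-0.001,0,0,0.0,0.0],[0,0,0,0,0,0.1,0.0],[0,0,0,0,0,0.1,0.0],[0,0,0,0,0,0.1,0.0],[0,0,0,0,0,0.1,0.0],[0,0,0,0,0,0.1,0.0],[0,0,0,0,0,0.1,0.0],[0,0,0,0,0,0.1,0.0],[0,0,0,0,0,0.1,0.0],[0,0,0,0,0,0.1,0.0],[0,0,0,0,0,0.1,0.0],[0,0,0,0,0,0.1,0.0],[0,0,0,0,0,0.1,0.0],[0,0,0,0,0,0.1,0.0],[0,0,0,0,0,0.1,0.0],[0,0,0,0,0,0.1,0.0],[0,0,0,0,0,0.075,0.0],[0,0,0,0,0,0,0.0],[0,0,0,0,0,0,0.0]]'
python3 - <<'E'
from h import *
s=get_state();print(s["force"],s["moment"],s["width"]*85.4,s["joints"]); delta((578.4,-102.8,141),-13.8)
im=snapshot("scene"); cv2.imwrite("pics/s3.png",cv2.resize(im[195:275,205:305,::-1],None,fx=7,fy=7,interpolation=cv2.INTER_CUBIC))
im=snapshot("wrist"); cv2.imwrite("pics/w3.png",im[:,:,::-1])
E
```

```text
t: 5.83
position: [578.6, -103.3, 142.6]
orientation: [0.993, -0.12, 0.0, 0.0]
force: [-2.0, -1.9, 1.9]
width: 0.117
[-1.979198   -1.8759257   1.85587482] [-0.3086049   0.248598   -0.07004458] 9.958454712702993 [-0.54854174  0.77304104  0.93455691  1.91153566 -0.80835245  0.88810468
 -1.0061702 ]
now [ 578.6 -103.3  142.6] toolx deg -13.75
shift tool m [-0.0003 -0.0004  0.0016] rot [ 0.0007 -0.0005  0.001 ]
```

View pics/s3.png

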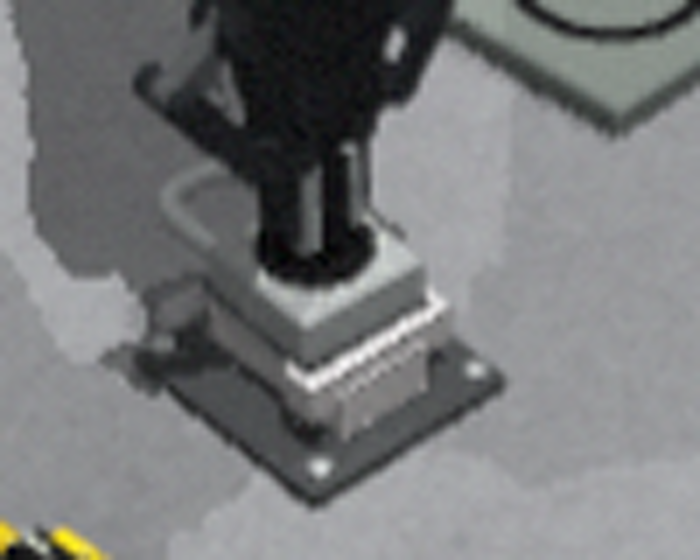

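View pics/w3.png

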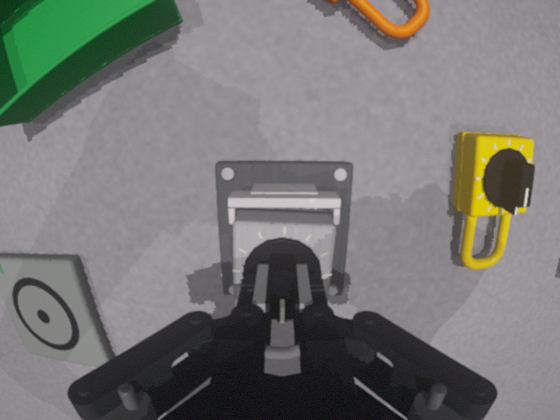

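The dial has turned with the gripper; the nose is at (283,310), pointing down the image along the lock's axis. I'll release, rise and check.

```bash
python3 -m creep '[[0,0,0,0,0,0,0.05],[0,0,0,0,0,0,0.05],[0,0,0,0,0,0,0.05],[0,0,0,0,0,0,0.05],[0,0,0,0,0,0,0.07],[0,0,-0.025,0,0,0,0.07],[0,0,-0.035,0,0,0,0.07],[-0.02,0,-0.025,0,0,0,0.07],[-0.02,0,-0.01,0,0,0,0.07],[-0.02,0,0,0,0,0,0.07],[0,0,0,0,0,0,0.07],[0,0,0,0,0,0,0.07]]'
python3 - <<'E'
from h import *
import pickle
delta((578.4,-102.8,141),-13.8)
c=calibration("wrist"); im=snapshot("wrist"); cv2.imwrite("pics/w4.png",im[:,:,::-1]); pickle.dump(c,open("w4.pkl","wb"))
im=snapshot("scene"); cv2.imwrite("pics/s4.png",cv2.resize(im[195:275,205:305,::-1],None,fx=7,fy=7,interpolation=cv2.INTER_CUBIC))
im=snapshot("side"); cv2.imwrite("pics/d4.png",cv2.resize(im[170:230,260:340,::-1],None,fx=9,fy=9,interpolation=cv2.INTER_CUBIC))
E
```

```text
t: 6.93
position: [520.0, -88.0, 237.6]
orientation: [0.993, -0.121, 0.0, -0.001]
force: [0.7, 1.0, -0.3]
width: 0.823
now [520.  -88.  237.6] toolx deg -13.86
shift tool m [0.0602 0.0005 0.0966] rot [-0.0015 -0.0002 -0.001 ]
```

View pics/w4.png

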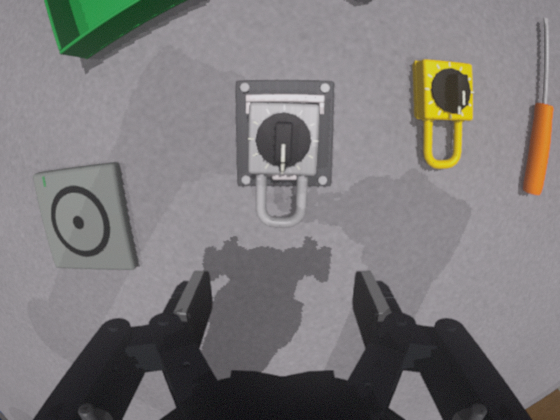

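View pics/d4.png

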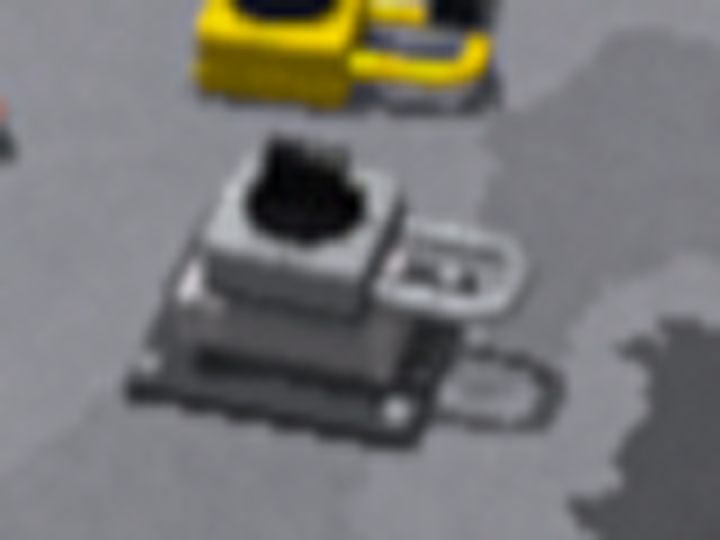

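View pics/s4.png

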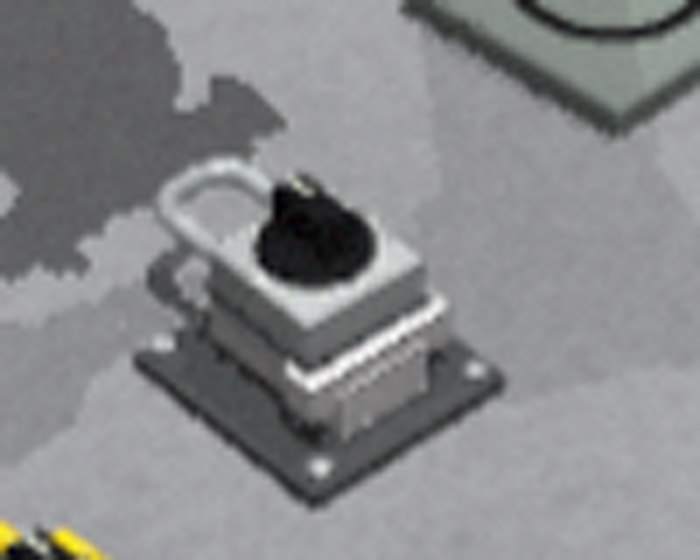

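Both views show the nose on the shackle side; in the wrist view the line runs along (283,155) toward the shackle. I'll check the angle, then descend to the legs.

```bash
python3 - <<'E'
from h import *
import pickle; c=pickle.load(open("w4.pkl","rb"))
im=cv2.imread("pics/w4.png"); x0,y0=225,70
cv2.imwrite("pics/w4c.png",cv2.resize(im[y0:y0+170,x0:x0+120],None,fx=3.5,fy=3.5,interpolation=cv2.INTER_CUBIC))
E
python3 -m creep '[[0.0123,0.0005,0.03,0,0,0,0.07],[0,0,0.03,0,0,0,0.07],[0,0,0.03,0,0,0,0.07],[0,0,0.02,0,0,0,0.07],[0,0,0.02,0,0,0,0.07],[0,0,0.0096,0,0,0,0.07],[0,0,0,0,0,0,0.07],[0,0,0,0,0,0,0.07]]'
python3 - <<'E'
from h import *
delta((531.8,-91.35,98),-13.8)
im=snapshot("scene"); cv2.imwrite("pics/s5.png",cv2.resize(im[155:275,185:305,::-1],None,fx=4.5,fy=4.5,interpolation=cv2.INTER_CUBIC))
E
```

```text
t: 7.75
position: [532.4, -92.7, 97.8]
orientation: [0.993, -0.121, -0.0, 0.0]
force: [-0.8, 0.4, 0.3]
width: 0.823
now [532.4 -92.7  97.8] toolx deg -13.91
shift tool m [-0.0009 -0.0012 -0.0002] rot [ 0.0008  0.0002 -0.0019]
```

View pics/w4c.png

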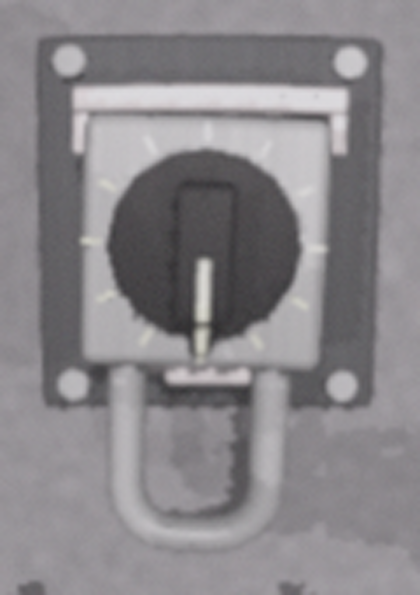

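View pics/s5.png

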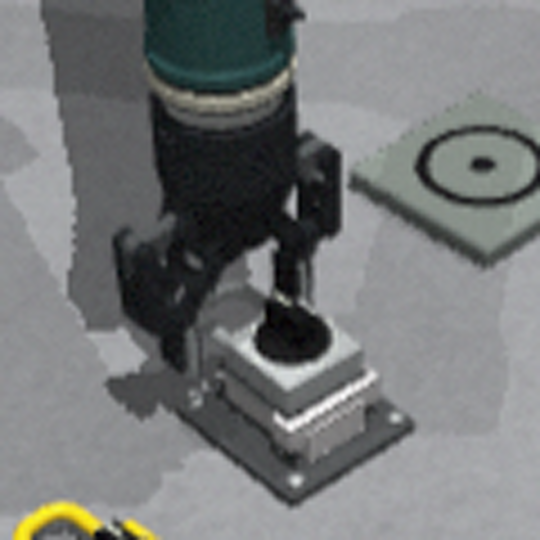

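The nose line from (205,262) to (202,330) lies along the lock's axis. The gripper straddles the shackle, so I'll centre by about 1 mm and close.

```bash
python3 -m creep '[[-0.001,-0.001,0,0,0,0,0.035],[0,0,0,0,0,0,0.03],[0,0,0,0,0,0,0.03],[0,0,0,0,0,0,0.03],[0,0,0,0,0,0,0.03],[0,0,0,0,0,0,0.03],[0,0,0,0,0,0,0.03]]'
python3 - <<'E'
from h import *
s=get_state();print(s["force"],s["moment"],s["width"]*85.4); delta((531.8,-91.35,98),-13.8)
E
```

```text
t: 8.38
position: [531.9, -90.6, 98.9]
orientation: [0.993, -0.121, 0.001, -0.001]
force: [-0.9, 1.1, 6.7]
width: 0.48
[-0.91353991  1.07014693  6.69904401] [0.14661984 0.30981889 0.04442855] 40.9842406336999
now [531.9 -90.6  98.9] toolx deg -13.86
shift tool m [0.     0.0007 0.0009] rot [-0.0013 -0.0014 -0.001 ]
```

```bash
python3 -m creep '[[0,0,-0.001,0,0,0,0.03],[-0.003,0,0,0,0,0,0.03],[-0.004,0,0,0,0,0,0.03],[-0.004,0,0,0,0,0,0.03],[-0.004,0,0,0,0,0,0.03],[-0.003,0,0,0,0,0,0.03],[0,0,0,0,0,0,0.03]]'
python3 - <<'E'
from h import *
s=get_state();print(s["force"],s["moment"],s["width"]*85.4); delta((531.9,-90.6,98.9),-13.8)
E
```

```text
t: 8.97
position: [513.4, -86.0, 98.9]
orientation: [0.993, -0.121, -0.0, -0.001]
force: [0.4, 2.2, 4.4]
width: 0.475
[0.35905987 2.16447571 4.35230813] [ 0.48733782 -0.20973767  0.14288442] 40.55461670913415
now [513.4 -86.   98.9] toolx deg -13.86
shift tool m [0.0191 0.0001 0.    ] rot [-0.0011  0.0006 -0.001 ]
```

```bash
python3 -m creep '[[-0.0015,0,0,0,0,0,0.03],[-0.0015,0,0,0,0,0,0.03],[-0.001,0,0,0,0,0,0.03],[0,0,0,0,0,0,0.03]]'
python3 - <<'E'
from h import *
s=get_state();print(s["force"],s["moment"],s["width"]*85.4); delta((531.9,-90.6,98.9),-13.8)
im=snapshot("scene"); cv2.imwrite("pics/s6.png",cv2.resize(im[155:275,185:305,::-1],None,fx=4.5,fy=4.5,interpolation=cv2.INTER_CUBIC))
E
```

```text
t: 9.3
position: [510.1, -85.1, 98.8]
orientation: [0.993, -0.121, -0.0, -0.0]
force: [2.4, 3.9, 3.3]
width: 0.48
[2.42383704 3.86839002 3.30842889] [ 0.67470668 -0.60102233  0.16382602] 40.99506223721835
now [510.1 -85.1  98.8] toolx deg -13.85
shift tool m [ 0.0225  0.0001 -0.0001] rot [-0.0008  0.0001 -0.0009]
```

View pics/s6.png

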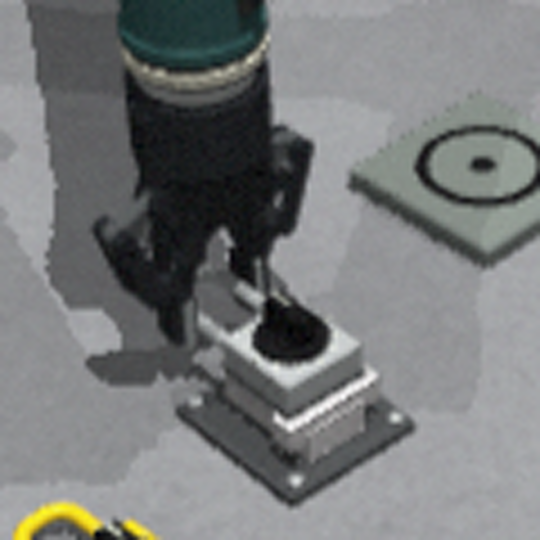

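The shackle has followed the gripper by about 22 mm. I'll pull further until the force shows the end stop.

```bash
python3 -m creep '[[-0.001,0,0,0,0,0,0.03],[-0.001,0,0,0,0,0,0.03],[0,0,0,0,0,0,0.03]]'; python3 -m creep '[[-0.001,0,0,0,0,0,0.03],[-0.001,0,0,0,0,0,0.03],[0,0,0,0,0,0,0.03]]'
```

```text
t: 9.6
position: [509.8, -85.1, 99.1]
orientation: [0.993, -0.121, 0.002, 0.0]
force: [7.7, 3.0, 0.0]
width: 0.479
t: 9.85
position: [509.5, -85.0, 99.3]
orientation: [0.993, -0.12, 0.004, 0.001]
force: [13.4, 1.0, -4.9]
width: 0.474
```

The force climbs to 13 N while the position stalls, so the end stop is reached. I'll unload, open and rise.

```bash
python3 -m creep '[[0.0025,0,0,0,0,0,0.03],[0,0,0,0,0,0,0.07],[0,0,0,0,0,0,0.075],[0,0,0,0,0,0,0.075],[0,0,0,0,0,0,0.075],[0,0,0,0,0,0,0.075],[0,0,-0.03,0,0,0,0.075],[0,0,-0.035,0,0,0,0.075],[0,0,-0.035,0,0,0,0.075],[0,0,-0.02,0,0,0,0.075],[0,0,0,0,0,0,0.075],[0,0,0,0,0,0,0.075]]'
python3 - <<'E'
from h import *
import pickle
delta((578.4,-102.8,220),-13.8)
c=calibration("wrist"); im=snapshot("wrist"); cv2.imwrite("pics/w7.png",im[:,:,::-1]); pickle.dump(c,open("w7.pkl","wb"))
x0,y0=215,60
cv2.imwrite("pics/w7c.png",cv2.resize(im[y0:y0+190,x0:x0+140,::-1],None,fx=3,fy=3,interpolation=cv2.INTER_CUBIC))
E
```

```text
t: 10.85
position: [508.7, -85.0, 219.3]
orientation: [0.993, -0.121, 0.001, -0.001]
force: [-1.5, -0.1, -0.8]
width: 0.88
now [508.7 -85.  219.3] toolx deg -13.86
shift tool m [ 0.0719  0.0006 -0.0006] rot [-0.0012 -0.0014 -0.0011]
```

View pics/w7c.png

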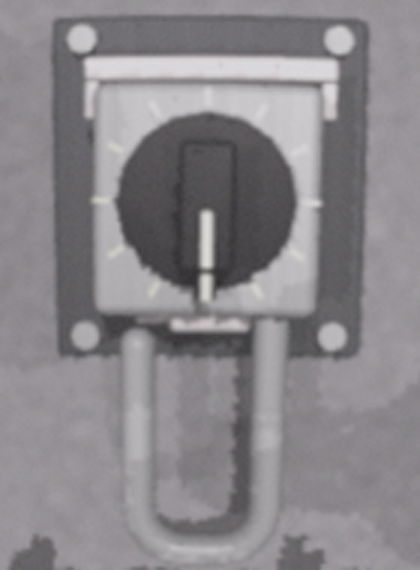

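Run:
```python
from h import *
import pickle; c=pickle.load(open("w7.pkl","rb"))
w=lambda p,z:onz(c,(215+p[0]/3-.33,60+p[1]/3-.33),z,True)
C=[w(p,60) for p in [(97,85),(322,85),(317,318),(97,316)]]; print(np.round(C,1),np.mean(C,0))
ctr=np.mean(C,0); t=w((205,566),45); ux=np.array([np.cos(np.radians(-13.8)),np.sin(np.radians(-13.8)),0])
print("tip",t,"standout",-(t-ctr)@ux-28)
n=[w((207,212),84),w((205,300),76)]; print("line ang",np.degrees(np.arctan2(*(n[1]-n[0])[1::-1])))
delta((577.5,-102.8,97),-13.8)
```

```text
[[ 609.8  -84.5   60. ]
 [ 597.5 -134.9   60. ]
 [ 543.6 -121.5   60. ]
 [ 556.6  -70.6   60. ]] [ 576.86928062 -102.87673394   60.        ]
tip [480.48920906 -78.46256267  45.        ] standout 71.42158807746488
line ang 165.0380583765649
now [508.1 -84.8 218.3] toolx deg -13.86
shift tool m [0.0717 0.0009 0.1213] rot [-0.0006  0.0007 -0.0011]
```

Stand-out measures 71.4 mm (71 expected) and the nose line is 1° from the shackle direction, so the lock is open. Now I'll grasp the case.

```bash
python3 -m creep '[[0.025,0,0,0,0,0,0.08],[0.025,0,0,0,0,0,0.08],[0.0197,0.0008,0,0,0,0,0.08],[0,0,0.02,0,0,0,0.08],[0,0,0.03,0,0,0,0.08],[0,0,0.03,0,0,0,0.08],[0,0,0.025,0,0,0,0.08],[0,0,0.015,0,0,0,0.08],[0,0,0,0,0,0,0.08],[0,0,0,0,0,0,0.08]]'
python3 - <<'E'
from h import *
delta((575.5,-102.4,98),-13.8)
im=snapshot("scene"); cv2.imwrite("pics/s8.png",cv2.resize(im[155:275,185:305,::-1],None,fx=4.5,fy=4.5,interpolation=cv2.INTER_CUBIC))
E
```

```text
t: 11.73
position: [575.4, -103.3, 98.0]
orientation: [0.993, -0.121, -0.001, 0.0]
force: [0.2, -0.3, 0.5]
width: 0.935
now [ 575.4 -103.3   98. ] toolx deg -13.93
shift tool m [-0.0001 -0.0009 -0.0001] rot [ 0.0009  0.0021 -0.0023]
```

View pics/s8.png

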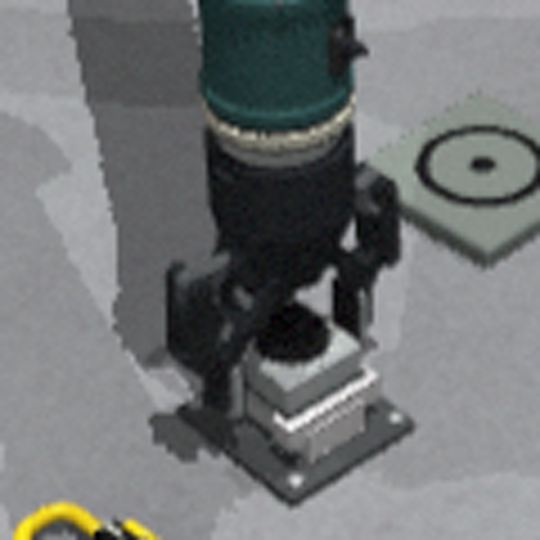

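The fingers straddle the case, and the dial is clear under the palm. I'll close.

```bash
python3 -m creep '[[0,-0.0008,0,0,0,0,0.04],[0,0,0,0,0,0,0.04],[0,0,0,0,0,0,0.04],[0,0,0,0,0,0,0.04],[0,0,0,0,0,0,0.04],[0,0,0,0,0,0,0.04],[0,0,0,0,0,0,0.04]]'
python3 - <<'E'
from h import *
s=get_state();print(s["force"],s["moment"],s["width"]*85.4); delta((575.5,-102.4,98),-13.8)
E
```

```text
t: 12.37
position: [577.1, -102.7, 100.5]
orientation: [0.993, -0.121, 0.001, 0.0]
force: [0.2, -1.1, 6.7]
width: 0.623
[ 0.19451534 -1.06431544  6.71185018] [-0.40128044  0.26389494 -0.01997731] 53.21853505501699
now [ 577.1 -102.7  100.5] toolx deg -13.89
shift tool m [-0.0016  0.0001  0.0025] rot [ 0.0001 -0.003  -0.0016]
```

```bash
python3 -m creep '[[0,0,-0.004,0,0,0,0.04],[0,0,-0.008,0,0,0,0.04],[0,0,-0.01,0,0,0,0.04],[0,0,-0.01,0,0,0,0.04],[0,0,-0.015,0,0,0,0.04],[0,0,-0.02,0,0,0,0.04],[0,0,-0.02,0,0,0,0.04],[0,0,-0.01,0,0,0,0.04],[0,0,0,0,0,0,0.04],[0,0,0,0,0,0,0.04]]'
python3 - <<'E'
from h import *
s=get_state();print(s["force"],s["moment"],s["width"]*85.4); delta((547,140,185),-13.8)
im=snapshot("scene"); cv2.imwrite("pics/s9.png",cv2.resize(im[120:275,185:335,::-1],None,fx=3.8,fy=3.8,interpolation=cv2.INTER_CUBIC))
im=snapshot("side"); cv2.imwrite("pics/d9.png",cv2.resize(im[140:240,250:370,::-1],None,fx=5,fy=5,interpolation=cv2.INTER_CUBIC))
E
```

```text
t: 13.2
position: [576.2, -101.5, 196.1]
orientation: [0.993, -0.121, 0.0, -0.0]
force: [0.2, 0.7, -4.0]
width: 0.624
[ 0.1544306   0.74024021 -3.9681793 ] [ 0.01381367 -0.02865515  0.03069079] 53.32580154580073
now [ 576.2 -101.5  196.1] toolx deg -13.85
shift tool m [-0.0861 -0.2274  0.0113] rot [-0.001  -0.0003 -0.0009]
```

View pics/s9.png

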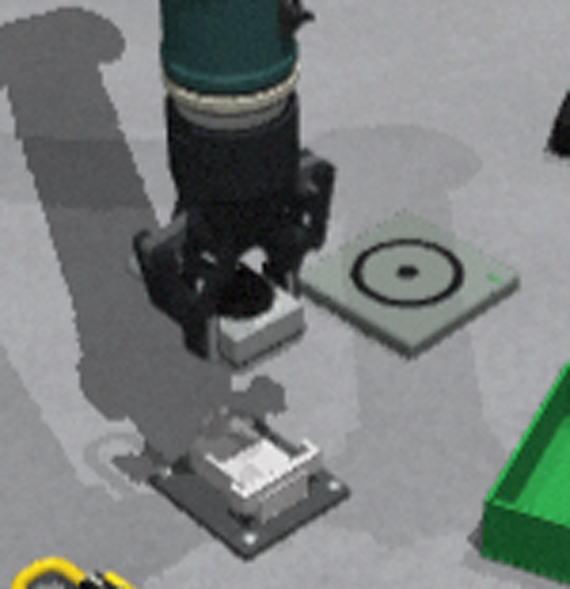

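View pics/d9.png

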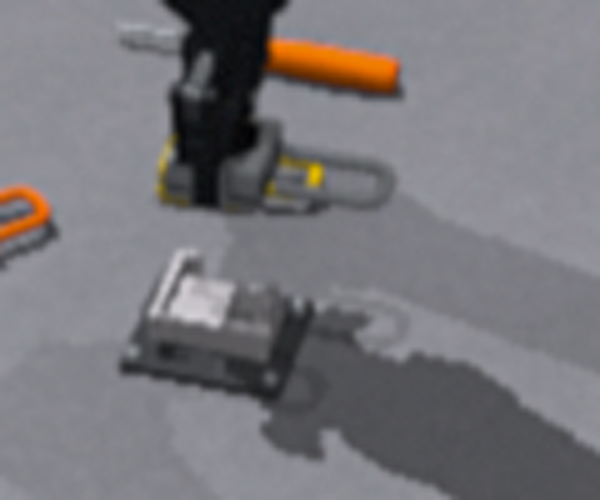

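The lock is held level at about 4 N weight, with the cradle empty and the shackle still out. I'll carry it over the reader.

```bash
python3 -m creep '[[-0.003,-0.008,0,0,0,0,0.04],[-0.006,-0.016,0,0,0,0,0.04],[-0.0075,-0.02,0,0,0,0,0.04],[-0.0075,-0.02,0,0,0,0,0.04],[-0.0075,-0.02,0,0,0,0,0.04],[-0.0075,-0.02,0,0,0,0,0.04],[-0.0075,-0.02,0,0,0,0,0.04],[-0.0075,-0.02,0,0,0,0,0.04],[-0.0075,-0.02,0,0,0,0,0.04],[-0.0075,-0.02,0,0,0,0,0.04],[-0.0075,-0.02,0.005,0,0,0,0.04],[-0.006,-0.015,0.007,0,0,0,0.04],[-0.003,-0.008,0.006,0,0,0,0.04],[0,0,0.004,0,0,0,0.04],[0,0,0,0,0,0,0.04],[0,0,0,0,0,0,0.04],[0,0,0,0,0,0,0.04]]'
python3 - <<'E'
from h import *
s=get_state();print(s["force"],s["moment"],s["width"]*85.4); delta((547,140,174),-13.8)
im=snapshot("scene"); cv2.imwrite("pics/s10.png",im[:,:,::-1]); cv2.imwrite("pics/s10c.png",cv2.resize(im[110:230,215:365,::-1],None,fx=4.5,fy=4.5,interpolation=cv2.INTER_CUBIC))
im=snapshot("side"); cv2.imwrite("pics/d10.png",cv2.resize(im[150:300,230:390,::-1],None,fx=4,fy=4,interpolation=cv2.INTER_CUBIC))
im=snapshot("wrist"); cv2.imwrite("pics/w10.png",im[:,:,::-1])
E
```

```text
t: 14.72
position: [548.1, 137.1, 174.1]
orientation: [0.993, -0.122, 0.0, 0.0]
force: [0.1, -0.1, -3.5]
width: 0.623
[ 0.11952934 -0.09101635 -3.47067272] [-0.04268518 -0.00858173  0.01972046] 53.208618355767264
now [548.1 137.1 174.1] toolx deg -14.04
shift tool m [-0.0017 -0.0026  0.0001] rot [ 0.0006 -0.0008 -0.0041]
```

View pics/s10.png

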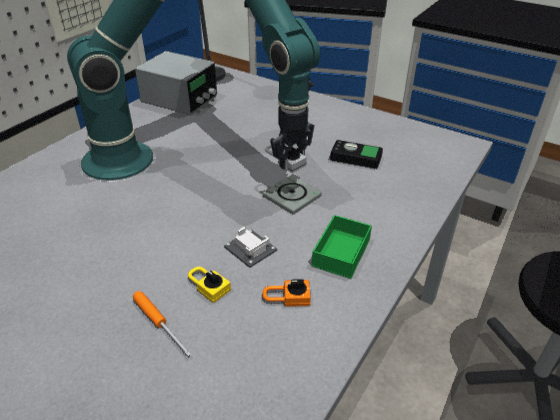

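View pics/d10.png

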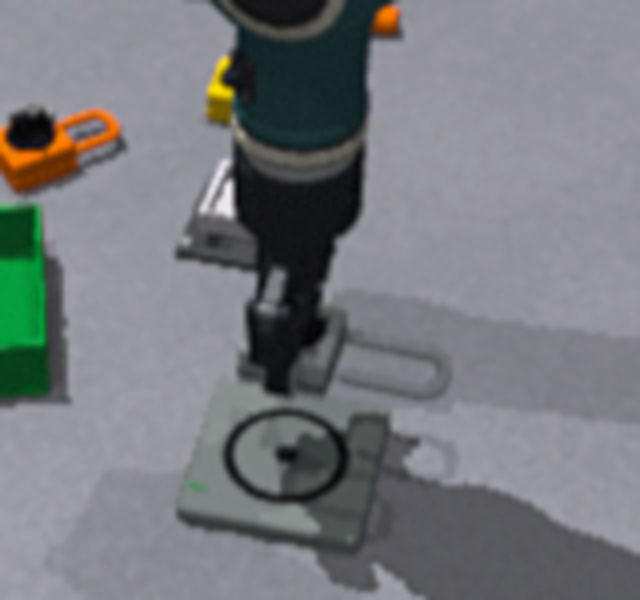

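View pics/w10.png

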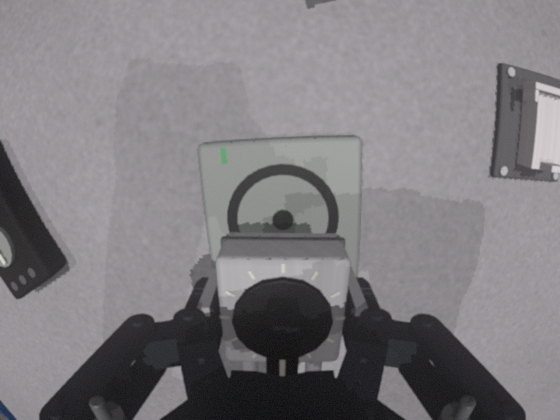

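The lock is over the pad with the shackle still out: in the side crop it runs from (340,365) to (450,365). The nose still points at the shackle in the wrist view at (283,368). I'll make a small centring move and a final check.

```bash
python3 -m creep '[[-0.0015,-0.0025,0,0,0,0,0.04],[0,0,0,0,0,0,0.04],[0,0,0,0,0,0,0.04],[0,0,0,0,0,0,0.04],[0,0,0,0,0,0,0.04],[0,0,0,0,0,0,0.04]]'
python3 - <<'E'
from h import *
s=get_state();print(s["force"],s["width"]*85.4,s["qd"].round(3)); delta((547,140,174),-13.8)
c=calibration("wrist"); im=snapshot("wrist"); cv2.imwrite("pics/w11.png",im[:,:,::-1])
g=im.astype(int).sum(2)
m=((g<240)).astype(np.uint8); m[:195]=0; m[240:]=0; m[:,:268]=0; m[:,300:]=0
n,l,st,ce=cv2.connectedComponentsWithStats(m)
for k in range(1,n):
    if st[k,4]>60: print(st[k],ce[k],onz(c,ce[k],16,True))
sd=calibration("side"); i2=snapshot("side"); cv2.imwrite("pics/d11.png",cv2.resize(i2[150:300,230:390,::-1],None,fx=4,fy=4,interpolation=cv2.INTER_CUBIC))
p,r=pose(); L=p+np.array([0,0,-55.5]); ux=r.apply([1,0,0])
for d in (28,77,99): u=proj(sd,L-d*ux); print(d,(u-[230,150])*4)
E
```

```text
t: 15.37
position: [546.9, 141.7, 173.8]
orientation: [0.993, -0.121, 0.0, -0.0]
force: [-0.1, 1.0, -2.5]
width: 0.62
[-0.14283475  1.04131389 -2.49444214] 52.953307083530994 [ 0.    -0.001 -0.002  0.001  0.001 -0.     0.   ]
now [546.9 141.7 173.8] toolx deg -13.88
shift tool m [ 0.0005  0.0016 -0.0002] rot [-0.     -0.0001 -0.0014]
[268 207  30  26 502] [284.71912351 220.9940239 ] [547.18508921 139.77789161  16.        ]
[268 237  32   3  80] [284.1875 237.875 ] [534.01359974 143.39839504  16.        ]
28 [335.29863454 356.3467577 ]
77 [413.85702105 372.35484025]
99 [449.66653094 379.65185354]
```

View pics/d11.png

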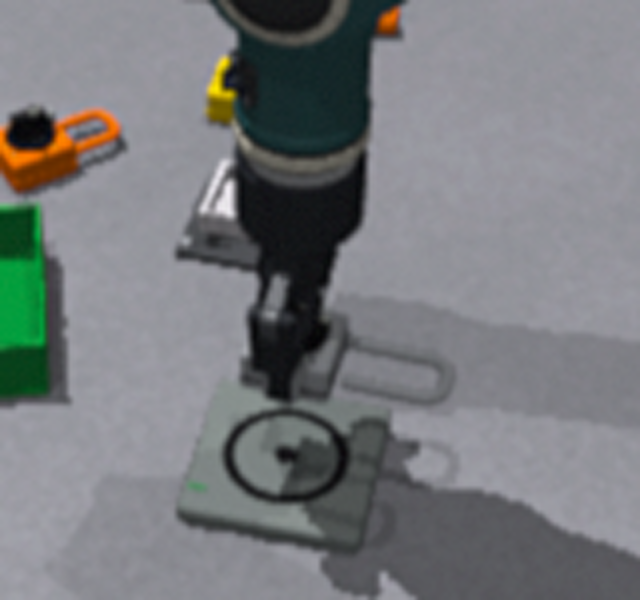

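In the side crop the shackle tip is at x≈452. A fully open shackle predicts 450 and a shut one 414. The lock is within 2 mm of the pad centre, about 102 mm above it. I'll hand in.

```bash
python3 -c "
from cell import *
print(job_done()); print(get_state()['t'])"
```

```text
the job is handed in; nothing more can be done
None
the job is handed in; nothing more can be done
```

I turned the dial three notches (90°) clockwise until the nose pointed at the shackle. I then pulled the shackle out to its end stop with the lock still in the cradle, lifted the open lock, and handed in while holding it over the reader pad at about 15.4 s. The hand-in gives no verdict.

**Last checks:**
- **Dial:** in the cradle, after the pull, the nose line was about 1° off the shackle direction.
- **Shackle:** it stood out 71.4 mm (71 expected) after the pull, which ended in a 13 N stall. In the last side view the tip was at crop x≈452, against 450 predicted for open and 414 for shut.
- **Position over the pad:** the lock was level and within 2 mm of the pad's middle, with the case centre about 102 mm above the pad. That height comes from the arm's pose and the offset at the grasp.
- **Bystanders:** the bin and screwdriver looked unmoved in the scene view taken over the pad, as did the meter. I never went near them.

**Disagreements:**
- The opening read 1–2 mm under the true width in each grasp.
- The last weight reading was 2.5 N against 3.5–4 N just before, while the grip width hardly changed (53.0 against 53.2 mm), so I took it as sensor noise.

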